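# Take up the brake of a table-top pottery wheel through its adjuster slot

### The arm

A 6-joint arm with a two-finger parallel gripper is mounted at the origin on the work surface. World frame = base frame: x ahead of the robot, y to its left, z up, the work surface at z = 0. Lengths are in m, angles in degrees, forces in N, time in s.
With the tool pointing down it reaches from about 0.25 to 0.725 m from the base axis. Payload 9.7 kg.
Tool frame: the origin (TCP) lies between the finger pads; the fingertips stand 19 mm ahead of it and the grasp point (between the pads) is the TCP; z points along the fingers, y is the line along which they close (so a half turn about z gives the same grasp; the last joint's range is limited). The gripper opens to 85 mm and grips with 20 to 120 N. Pads are 22 mm wide; open, the fingers measure 114 mm over their backs; the gripper's body (76 mm by 85 mm) begins 54 mm behind the grasp point. The pads swing forward as they close: fully open they stand 13 mm farther back than shut.
Start: joints at [73.969, 4.979, 10.078, 95.1, 0, 90], TCP at [0.152, 0.529, 0.25] pointing down, gripper open.
Joint ranges: [-179.16, 179.16], [-48.56, 103.87], [-65.8, 70.77], [-126.05, 130.52], [-82.76, 87.17], [-180, 180]. Speed limits (degrees/s): [127.2, 127.2, 147.25, 180, 180, 180].

### API

Orientations are given as [roll, pitch, yaw] about the fixed x, y, z axes, in that order (R = Rz(yaw) Ry(pitch) Rx(roll)).
In Python, from workcell import telemetry, camera, calibration, workorder gives the robot as it stands.
- The arm moves only by the tool play_rows, never from a script. Its argument "increments" is a list of rows, each a list of 3 entries, a list of its own where there are three numbers: the shift along the tool's x, y, z in mm, then the turn, a rotation vector about the tool's x, y, z in degrees, then the closure, from 0 (fully open) to 1 (shut). In form: [[[x, y, z], [ax, ay, az], jaw], ...]. A call has 1 to 20 rows; each row is the pose to reach, as a shift and turn from the pose commanded when the call began, along the tool's axes at that moment; what a row does not reach only later rows make up. A row lasts 1/10 s, in which the tool goes at most 50 mm and 8.59 degrees, less where a joint would pass 70% of its speed; a pose out of reach is approached as far as the arm can. A call with a gripper value outside its range is refused whole. The fingers move at their own pace and stop on an object; "grip_force" is the grip in N (left out, the last holds). Time passes only in rows, so rows that repeat a pose let the fingers close. It gives the time, the measured TCP pose, the force, the opening and the grip force at its end, in the units of the state.
- telemetry.get_obs(): the state, without advancing time (a new reading comes with each control period).
- camera(name): name is "scene" or "top"; returns (picture, depth): 480x640x3 uint8, red, green, blue; 480x640 float32, m along the optical axis (not along the pixel's ray), 0 where there is no reading.
- calibration(name): a dict with "vertical_fov" (degrees; the focal length in pixels is half the picture's height over the tangent of half this angle, whatever the lens; pixels are square), "cx", "cy" (the principal point, pixels), "rvec" (rotation vector, rad) and "tvec" (3), from world to camera coordinates, as OpenCV has them. Camera axes: x right, y down, z forward; pixel columns grow to the right and rows downward; lengths in m; the calibration is good to about 2 mm. A picture is of the moment at which its call begins. calibration takes no time and is no camera call.
- workorder.job_done(): hands the job in; it is judged then, once.
The state is a dict: "time": time; "q": joint angles; "qd": joint speeds; "joint_efforts": joint torques, N m; "ee_pos": TCP position; "tcp_rot": TCP orientation; "wrist_force": force on the tool from outside, world axes, zero at the start; "torque": the same for the moment, N m; "opening": finger opening in m; "grasp_force": force on a finger pad.
Only numpy, scipy, OpenCV 4.12 (cv2) and the standard library are available. Lean on these libraries where they do the work, as an engineer would, in place of code of your own. Each camera call takes 0.05 s, during which the arm holds its last target. There are 200 camera calls.

### The job

Take the adjuster spoon from its wooden stand and, through the narrow slot in the pottery wheel's cover, lever the star wheel round a tooth at a time towards the far end of the slot until the brake block bears on the wheel head and the star wheel comes up firm. Work gently: do not force the spoon against the machine, keep the gripper itself off it, and do not disturb the things standing around. Then stand the spoon back upright in its stand, fully down.

Things in the scene. Friction and masses are not known exactly. Their poses are not given: they have to be found in the camera images.
- potters_wheel: Grey table-top pottery wheel, fixed: housing 240 (x) x 410 (y) mm, cover 90 mm above the table, aluminium wheel head (220 mm across, top 121 mm above the table) at the +y end. Origin on the table below the middle of the access slot; housing spans x -100..140, y -50..360 mm about it. x runs along the slot to its far end, z up.
- slot (a point): Middle of the access slot at the cover's top face; axes as the pottery wheel's. Slot 24 mm long (x), 12 mm wide (y), cover 4 mm thick. The blade either drops between two teeth of the star wheel below or lands on one: where they stand differs each time and must be seen or felt. Over 15 N of the blade on cover or teeth is too rough. Clear down to 40 mm below the cover's top.
- wheel_axis (a point): Centre of the star wheel, level with the tooth tops; axes as the slot's, not turning with the teeth. Flat steel wheel, axis vertical, 29 mm beside the slot (+y), 12 teeth about 15 mm apart along the slot, tip radius 34 mm, root 22 mm; teeth 5 mm thick, tops 8 mm and undersides 20 mm below the cover's top face. Sprung: gives up to 4 mm under about 4 to 10 N, then solid.
- slot_far_end (a point): Far end of the slot (12 mm in +x of its middle), cover's top face. Pushing a tooth this way takes up the brake, with 4 to 5 N at the tooth; the wheel stays where it is left, and stops hard once the brake is taken up. A stroke of the short slot moves it about one tooth; then lift out, go back, take the next. Two to five strokes in all.
- brake_block (a joint): Travel (m) of the brake block (steel with rubber face, 44 x 30 mm, on the cover between slot and wheel head) towards the wheel head: grows about 2.6 mm a tooth as the star wheel advances, starts at 3 to 7 mm and bears on the wheel head's rim, at a hard stop, at 12 mm. Moved only by the star wheel; does not tell where the teeth stand.
- spoon: Adjuster spoon, 115 mm long, about 140 g, loose, standing upright in its stand. Origin at the tip of the blade, z up along it to the handle. Steel blade z 0..40 mm, 4 mm thick (x) and 8 mm wide (y); square steel guard 30 x 30 mm at z 40..45 mm; square black handle 20 x 20 mm at z 45..115 mm, to be gripped. To enter the slot the blade's width (y) must lie across the slot.
- spoon_tip (a point): Point in the middle of the blade's lower end (the spoon's origin).
- spoon_stand: Wooden block 70 x 70 x 60 mm high, fixed to the table, origin under its centre, z up.
- stand_hole (a point): Centre of the square hole in the stand's top face, 60 mm above the table: 13 x 13 mm wide and 50 mm deep. The blade stands in it and the guard rests on the top face, so the spoon's tip is then 40 mm below this point. Any yaw of the spoon fits.
- mug: Blue ceramic mug, 80 mm across and 95 mm tall, bystander; origin under its centre.
- glaze_jar: Glaze jar with a lid, 72 mm across and 100 mm tall, bystander; origin under its centre.
- brush: Brush lying on the table, handle towards the robot, bystander.
Not all that is in view belongs to the job. Leave any purple or red look-alike of the spoon_stand alone.

How it is judged:
By the outcome, as a careful person would: the job done as asked, in the order asked, and still so for the second after the job is handed in, with the robot touching nothing.
It also fails if it takes over 72 s, if anything falls off the work surface, if the arm or the gripper's body presses on something with over 40 N, if the wrist force passes 120 N, or if a joint passes its speed limit or range.

## Working session

There is one attempt and no reset: what is moved stays moved. The work goes in short steps, Python scripts to look and compute and a tool call to move; the robot and the scene stay as the last step left them, time stands still between calls to the robot, and variables do not carry over. Pictures are saved under pics/ and viewed, at most 12 in all, crops included, and the job is handed in when it is done.

Besides the shell and the picture viewer there is one more tool, called after "Request:" by a JSON object that holds its "name" and its "arguments", one argument or row to a line. play_rows: Moves the arm, as the interface text tells. Its arguments: {"type":"object","properties":{"increments":{"type":"array"},"grip_force":{"type":"number"}},"required":["increments"]}

```bash
mkdir -p pics
cat > h.py <<'E'
import numpy as np, cv2
from workcell import telemetry, camera, calibration, workorder
def cal(n):
    c=calibration(n); f=240/np.tan(np.radians(c["vertical_fov"])/2)
    K=np.array([[f,0,c["cx"]],[0,f,c["cy"]],[0,0,1]]); R=cv2.Rodrigues(np.array(c["rvec"],float))[0]
    return K,R,np.array(c["tvec"],float),c
def pix2z(n,u,v,z):
    K,R,t,_=cal(n); d=R.T@np.linalg.inv(K)@[u,v,1]; o=-R.T@t
    return o+d*(z-o[2])/d[2]
def cloud(n,D):
    K,R,t,_=cal(n); v,u=np.mgrid[:480,:640]
    P=np.stack([(u-K[0,2])/K[0,0]*D,(v-K[1,2])/K[1,1]*D,D],-1)
    return (P-t)@R
def proj(n,p):
    K,R,t,_=cal(n); q=K@(R@np.array(p)+t); return q[:2]/q[2]
E
python3 - <<'E'
from h import *
for n in("scene","top"):
    p,d=camera(n); np.savez(n+"0.npz",p=p,d=d); cv2.imwrite(f"pics/{n}0.png",p[:,:,::-1]); print(n,calibration(n))
    K,R,t,_=cal(n);print(-R.T@t)
o=telemetry.get_obs();print(o)
E
```

```text
scene {'vertical_fov': 57.44226275288512, 'cx': 329.9959410708347, 'cy': 245.90014500061307, 'rvec': array([ 2.16210957,  1.45562176, -0.44045349]), 'tvec': array([-0.04000227, -0.4468036 ,  1.19914431])}
[ 0.98009706 -0.36295895  0.73949392]
top {'vertical_fov': 56.19731714413805, 'cx': 317.8796615434507, 'cy': 243.97389160302114, 'rvec': array([ 2.14724317, -2.15715951,  0.11286149]), 'tvec': array([-0.15694229,  0.58951368,  0.83266164])}
[ 0.4848561  -0.17273045  0.89474099]
{'time': 0.1, 'q': array([ 7.39666087e+01,  5.00811411e+00,  1.00392923e+01,  9.50976688e+01,
       -1.00342668e-03,  8.99995648e+01]), 'qd': array([ 0.10943729, -0.06436198,  0.15104177, -0.07705597,  0.0533466 ,
        0.08797465]), 'joint_efforts': array([-2.51360638e-03, -5.21562767e+01,  4.65654230e+01,  1.61392236e-02,
       -9.10639551e-05,  8.21205845e-06]), 'ee_pos': array([0.15186685, 0.52844321, 0.24965502]), 'tcp_rot': array([-1.79933509e+02,  1.00292095e-03,  1.63967045e+02]), 'wrist_force': array([0.55841097, 0.01643385, 0.6595672 ]), 'torque': array([-0.0074202 , -0.04249245, -0.00162022]), 'grasp_force': 0.0, 'opening': 0.08479611601260409}
```

View pics/scene0.png

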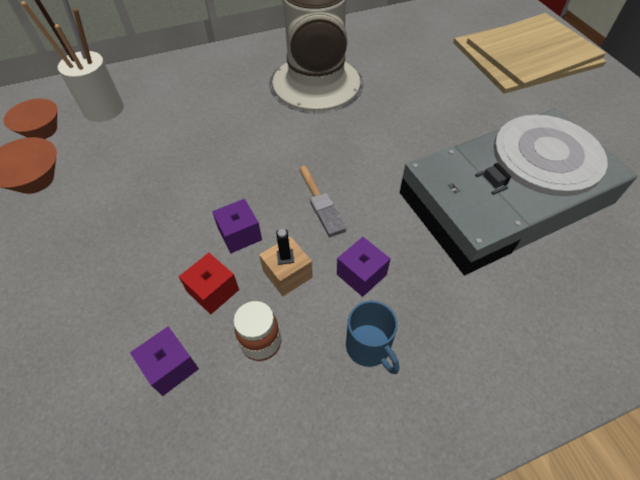

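View pics/top0.png

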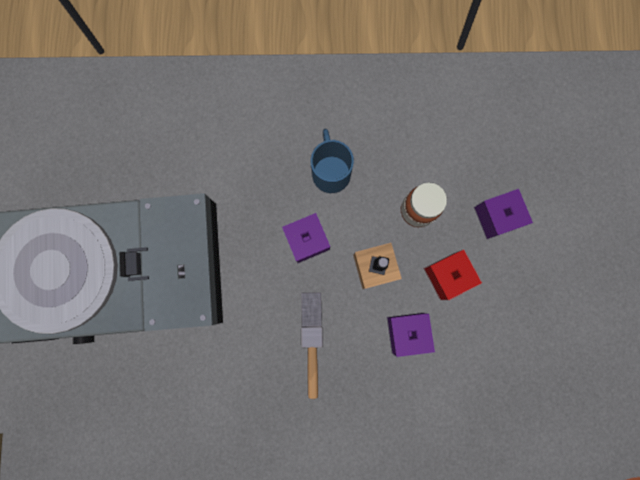

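The scene view shows the spoon in the wooden stand at about (285,255) and the slot at (453,187). In the top view, the handle top is at (382,263) and the slot at (181,271), with the brake block at (131,263). I'll enlarge these areas.

Run:
```python
from h import *
t=np.load("top0.npz");s=np.load("scene0.npz")
def crop(im,u0,v0,w,h,k): return cv2.resize(im[v0:v0+h,u0:u0+w],None,fx=k,fy=k,interpolation=cv2.INTER_CUBIC)
a=crop(t["p"],160,250,40,40,10);b=crop(t["p"],345,235,70,60,400/60)
c=crop(s["p"],430,165,53,27,400/53*1.0)
b=cv2.resize(b,(400,400*60//70)); 
im=np.zeros((600,800,3),np.uint8); im[:400,:400]=a; im[:b.shape[0],400:]=b; c=c[:200]; im[400:400+c.shape[0],:c.shape[1]]=c
d=crop(s["p"],255,220,60,30*1+0,400/60); im[400:400+d.shape[0],400:400+d.shape[1]]=d
cv2.imwrite("pics/crops.png",im[:,:,::-1])
P=cloud("top",t["d"])
# housing cover
m=(abs(P[...,2]-.09)<.006)&(P[...,1]>-.0)
m=cv2.morphologyEx(m.astype(np.uint8),cv2.MORPH_OPEN,np.ones((5,5)))
n,l,st,c=cv2.connectedComponentsWithStats(m); 
for i in range(1,n):
    if st[i,4]>300: print(i,st[i]); 
print("cover z",np.median(P[...,2][m>0]))
for (u,v) in [(181,271),(181,266),(181,276),(131,263),(382,263),(360,265),(50,270)]: print(u,v,P[v,u])
print(proj("scene",[.152,.529,.25]))
print("proj-of-TCP top",proj("top",[.152,.529,.25]))
```

```text
1 [   57   193   155   145 13307]
2 [  0 209  31  26 410]
3 [  0 315  43  28 659]
cover z 0.09065736266010559
181 271 [0.53681718 0.09835638 0.0514297 ]
181 266 [0.54435994 0.09027911 0.07749601]
181 276 [0.52728232 0.09728542 0.05379755]
131 263 [0.54740728 0.16685241 0.11375515]
382 263 [ 0.54324063 -0.26883551  0.13988995]
360 265 [ 0.54589536 -0.23815013  0.06001471]
50 270 [0.53521507 0.30384286 0.12266014]
[546.57790425 -24.09905264]
proj-of-TCP top [-190.24922765  546.91531219]
```

View pics/crops.png

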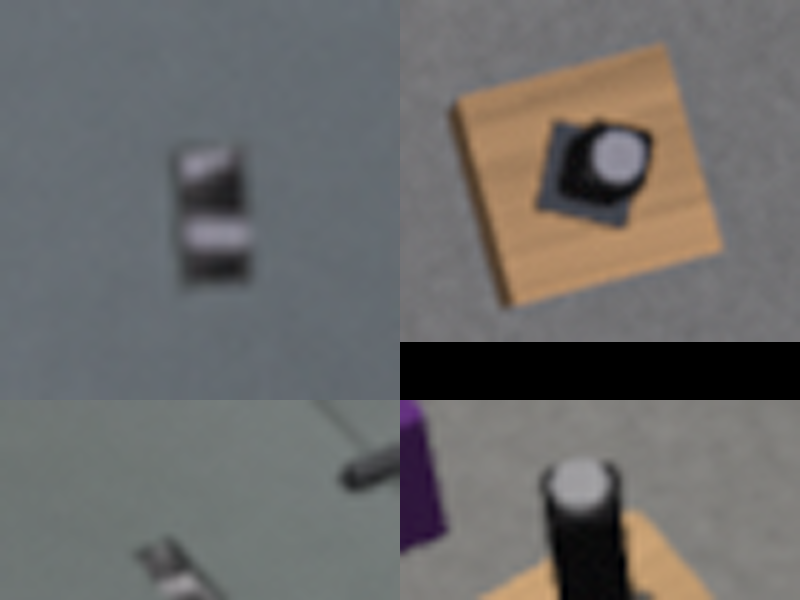

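The top crop shows the slot corners at about (175,148), (240,148), (250,285) and (185,285) in 10x crop pixels. Bright teeth sit at crop y≈236 and ≈167. Three guard corners are visible beside the handle: (557,121), (538,210) and (625,227).

Run:
```python
from h import *
t=np.load("top0.npz");P=cloud("top",t["d"])
S=lambda x,y,z:pix2z("top",160+(x+.5)/10-.5,250+(y+.5)/10-.5,z)
c=[S(*q,.09) for q in [(175,148),(240,148),(250,285),(185,285)]]
for q in c: print("slot",q.round(4))
d=(c[0]+c[1]-c[2]-c[3])/2; print("centre",np.mean(c,0),"yaw",np.degrees(np.arctan2(d[1],d[0])),np.hypot(*d[:2]))
print("A",S(218,236,.082),"B",S(208,167,.082))
k=400/70;G=lambda x,y,z:pix2z("top",345+(x-400+.5)/k-.5,235+(y+.5)/k-.5,z)
g=[G(*q,.065) for q in [(557,121),(538,210),(625,227)]]
for q in g: print("guard",q.round(4))
e=g[0]-g[1]; f=g[2]-g[1]; print("guardyaw",np.degrees(np.arctan2(e[1],e[0])),np.degrees(np.arctan2(f[1],f[0]))+90,np.hypot(*e[:2]),np.hypot(*f[:2]),"centre",(g[0]+g[2])/2)
w=[G(*q,.06) for q in [(455,100),(663,43),(722,247),(508,305)]]; print("stand",np.mean(w,0),"handle top",G(619,157,.135))
# cover front edge & ends
m=((abs(P[...,2]-.0905)<.004)).astype(np.uint8); m=cv2.morphologyEx(m,cv2.MORPH_OPEN,np.ones((5,5)))
n,l,st,_=cv2.connectedComponentsWithStats(m); i=1+np.argmax(st[1:,4]); 
ys,xs=np.where(l==i); W=np.array([pix2z("top",u,v,.09)[:2] for u,v in zip(xs,ys)])
# front edge: min y for x bins ; ends
xb=np.arange(.46,.65,.01); fy=[W[abs(W[:,0]-x)<.003,1].min() for x in xb]; a=np.polyfit(xb,fy,1); print("front edge",a,np.degrees(np.arctan(-a[0])))
yb=np.arange(.07,.14,.01)
for fn in (np.min,np.max):
    ex=[fn(W[abs(W[:,1]-y)<.003,0]) for y in yb]; a2=np.polyfit(yb,ex,1); print(a2,np.degrees(np.arctan(a2[0])))
o=telemetry.get_obs();print(o["ee_pos"],o["tcp_rot"])
```

```text
slot [0.5465 0.0935 0.09  ]
slot [0.5464 0.0817 0.09  ]
slot [0.5218 0.0791 0.09  ]
slot [0.5218 0.0909 0.09  ]
centre [0.5341053  0.08631054 0.09      ] yaw 6.070976143112658 0.024796252612304143
A [0.53102585 0.08776188 0.082     ] B [0.54358218 0.09000293 0.082     ]
guard [ 0.5625 -0.2603  0.065 ]
guard [ 0.5338 -0.2537  0.065 ]
guard [ 0.5282 -0.2815  0.065 ]
guardyaw -12.985071934925996 -11.363230124512043 0.029538715822235544 0.028434988362527027 centre [ 0.54534768 -0.27092158  0.065     ]
stand [ 0.54592439 -0.27022899  0.06      ] handle top [ 0.54519949 -0.27103039  0.135     ]Traceback (most recent call last):
  File "<stdin>", line 16, in <module>
  File "h.py", line 8, in pix2z
    K,R,t,_=cal(n); d=R.T@np.linalg.inv(K)@[u,v,1]; o=-R.T@t
            ~~~^^^
  File "h.py", line 4, in cal
    c=calibration(n); f=240/np.tan(np.radians(c["vertical_fov"])/2)
ValueError: time passes only in moves, steps and waits
```

```bash
cat >> h.py <<'E'
from scipy.spatial.transform import Rotation as Ro
def to(p,yaw,p0=None,r0=None):
    o=telemetry.get_obs(); p0=o["ee_pos"] if p0 is None else np.array(p0); r0=o["tcp_rot"] if r0 is None else r0
    A=Ro.from_euler("xyz",r0,degrees=True); B=Ro.from_euler("xyz",[180,0,yaw],degrees=True)
    print("shift",(A.inv().apply(np.array(p)-p0)*1e3).round(1),"turn",(A.inv()*B).as_rotvec(degrees=True).round(2))
E
python3 - <<'E'
from h import *
t=np.load("top0.npz");P=cloud("top",t["d"])
K,R,T,_=cal("top")
m=((abs(P[...,2]-.0905)<.004)).astype(np.uint8); m=cv2.morphologyEx(m,cv2.MORPH_OPEN,np.ones((5,5)))
n,l,st,_=cv2.connectedComponentsWithStats(m); i=1+np.argmax(st[1:,4]); W=P[l==i][:,:2]
xb=np.arange(.46,.65,.01); fy=[W[abs(W[:,0]-x)<.003,1].min() for x in xb]; a=np.polyfit(xb,fy,1); print("front edge",a,np.degrees(np.arctan(a[0])))
yb=np.arange(.07,.14,.01)
for fn in (np.min,np.max):
    ex=[fn(W[abs(W[:,1]-y)<.003,0]) for y in yb]; a2=np.polyfit(yb,ex,1); print(a2,np.degrees(np.arctan(-a2[0])), np.polyval(a2,.09))
print(np.polyval(a,.534))
to([.5453,-.2709,.25],167.8,[.152,.529,.25],[180,0,163.97])
E
```

```text
front edge [ 0.07955166 -0.00592603] 4.5483957426420325
[-0.0731873   0.44134822] 4.185860307331118 0.43476136402071003
[-0.07086502  0.68071246] 4.053490347096064 0.6743346094479272
0.036554558895999845
shift [-598.9 -660.2   -0. ] turn [-0.    0.   -3.83]
```

Request:
{"name": "play_rows", "arguments": {
  "increments": [
    [[-40, -44, 0], [0, 0, -1], 0],
    [[-80, -88, 0], [0, 0, -2], 0],
    [[-599, -660, 0], [0, 0, -3.8], 0],
    [[-599, -660, 0], [0, 0, -3.8], 0],
    [[-599, -660, 0], [0, 0, -3.8], 0],
    [[-599, -660, 0], [0, 0, -3.8], 0],
    [[-599, -660, 0], [0, 0, -3.8], 0],
    [[-599, -660, 0], [0, 0, -3.8], 0],
    [[-599, -660, 0], [0, 0, -3.8], 0],
    [[-599, -660, 0], [0, 0, -3.8], 0],
    [[-599, -660, 0], [0, 0, -3.8], 0],
    [[-599, -660, 0], [0, 0, -3.8], 0],
    [[-599, -660, 0], [0, 0, -3.8], 0],
    [[-599, -660, 0], [0, 0, -3.8], 0],
    [[-599, -660, 0], [0, 0, -3.8], 0],
    [[-599, -660, 0], [0, 0, -3.8], 0],
    [[-599, -660, 0], [0, 0, -3.8], 0],
    [[-599, -660, 0], [0, 0, -3.8], 0],
    [[-599, -660, 0], [0, 0, -3.8], 0],
    [[-599, -660, 0], [0, 0, -3.8], 0]
  ]
}}

```text
time: 2.1
ee_pos: [0.5452, -0.2717, 0.2489]
tcp_rot: [180.0, -0.1, 167.7]
wrist_force: [0.5, 0.3, 0.2]
opening: 0.0855
grasp_force: 0.0
```

Request:
{"name": "play_rows", "arguments": {
  "increments": [
    [[0, 0, 30], [0, 0, 0], 0],
    [[0, 0, 60], [0, 0, 0], 0],
    [[0, 0, 90], [0, 0, 0], 0],
    [[0, 0, 115], [0, 0, 0], 0],
    [[0, 0, 135], [0, 0, 0], 0],
    [[0, 0, 142], [0, 0, 0], 0],
    [[0, 0, 142], [0, 0, 0], 0],
    [[0, 0, 142], [0, 0, 0], 0.4],
    [[0, 0, 142], [0, 0, 0], 0.8],
    [[0, 0, 142], [0, 0, 0], 1],
    [[0, 0, 142], [0, 0, 0], 1],
    [[0, 0, 142], [0, 0, 0], 1],
    [[0, 0, 142], [0, 0, 0], 1]
  ],
  "grip_force": 60
}}

```text
time: 3.4
ee_pos: [0.5455, -0.2713, 0.1088]
tcp_rot: [-180.0, 0.0, 167.8]
wrist_force: [0.3, 0.4, 3.0]
opening: 0.0193
grasp_force: 58.7
```

Request:
{"name": "play_rows", "arguments": {
  "increments": [
    [[0, 0, -10], [0, 0, 0], 1],
    [[0, 0, -25], [0, 0, 0], 1],
    [[0, 0, -45], [0, 0, 0], 1],
    [[0, 0, -75], [0, 0, 0], 1],
    [[0, 0, -105], [0, 0, 0], 1],
    [[0, 0, -122], [0, 0, 0], 1],
    [[0, 0, -122], [0, 0, 0], 1]
  ]
}}

```text
time: 4.1
ee_pos: [0.5462, -0.2715, 0.2343]
tcp_rot: [-179.9, 0.3, 167.8]
wrist_force: [0.4, 0.7, -1.5]
opening: 0.0191
grasp_force: 58.7
```

Run:
```python
from h import *
p,d=camera("scene"); np.savez("s1.npz",p=p,d=d); o=telemetry.get_obs(); e=o["ee_pos"]; print(o)
q=proj("scene",e-[0,0,.088]); q2=proj("scene",e);print(q,q2)
u,v=q.astype(int); k=8; c=cv2.resize(p[v-60:v+15,u-40:u+40],None,fx=k,fy=k,interpolation=cv2.INTER_CUBIC)
cv2.imwrite("pics/s1.png",c[:,:,::-1])
```

```text
{'time': 4.15, 'q': array([-2.64364740e+01,  1.28570479e+01,  1.69142256e+01,  9.39014689e+01,
        2.10811839e-04, -1.42078585e+01]), 'qd': array([-0.05603058,  0.93132301, -3.09808345, -1.30392327, -0.05413738,
        0.07536114]), 'joint_efforts': array([ 2.54341294e-04, -6.39130783e+01,  4.98623621e+01,  4.57382491e-01,
        2.62734084e-04, -2.25837516e-05]), 'ee_pos': array([ 0.54580094, -0.27137006,  0.23198453]), 'tcp_rot': array([-1.79961987e+02,  1.50997727e-01,  1.67771435e+02]), 'wrist_force': array([-0.63294262, -0.0448902 , -3.04705438]), 'torque': array([ 0.02551379,  0.00546014, -0.05040734]), 'grasp_force': 58.69581878185272, 'opening': 0.01923500861528727}
[280.27250642 230.60212422] [275.24699598 196.2780392 ]
```

View pics/s1.png

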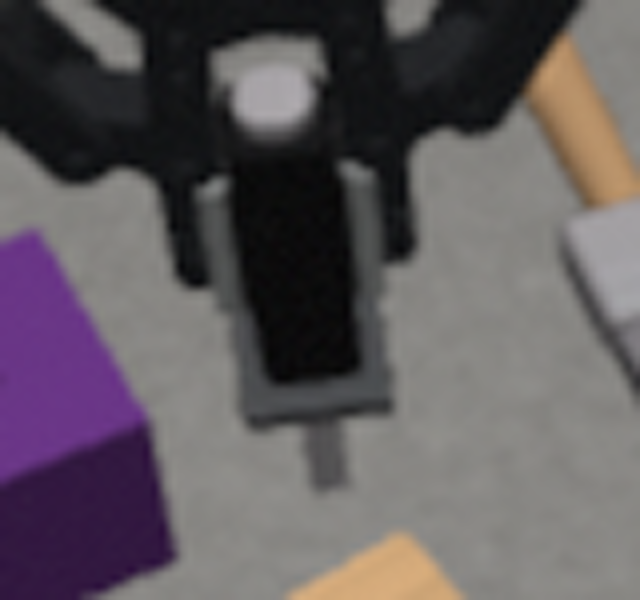

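Run:
```python
from h import *
to([.5343,.0864,.232],184.3)
```

```text
shift [ 87.  347.2  -0.5] turn [ -0.06   0.14 -16.53]
```

Request:
{"name": "play_rows", "arguments": {
  "increments": [
    [[10, 40, 0], [0, 0, -2], 1],
    [[20, 80, 0], [0, 0, -4], 1],
    [[30, 120, 0], [0, 0, -6], 1],
    [[40, 160, 0], [0, 0, -8], 1],
    [[50, 200, 0], [0, 0, -10], 1],
    [[60, 240, 0], [0, 0, -12], 1],
    [[70, 280, 0], [0, 0, -14], 1],
    [[80, 320, 0], [0, 0, -16], 1],
    [[85, 340, 10], [0, 0, -16.5], 1],
    [[87, 347, 20], [0, 0, -16.5], 1],
    [[87, 347, 30], [0, 0, -16.5], 1],
    [[87, 347, 37], [0, 0, -16.5], 1],
    [[87, 347, 37], [0, 0, -16.5], 1],
    [[87, 347, 37], [0, 0, -16.5], 1]
  ],
  "grip_force": 120
}}

```text
time: 5.55
ee_pos: [0.5338, 0.0854, 0.1933]
tcp_rot: [-180.0, -0.0, -175.8]
wrist_force: [0.3, -0.4, -1.9]
opening: 0.0191
grasp_force: 117.2
```

Run:
```python
from h import *
p,d=camera("scene"); np.savez("s2.npz",p=p,d=d); o=telemetry.get_obs(); e=o["ee_pos"]; print(e,o["tcp_rot"],o["wrist_force"],o["opening"])
q=proj("scene",e-[0,0,.0888]); print("tip",q, "slot ctr",proj("scene",[.5343,.0864,.09]))
k=12; c=cv2.resize(p[165:215,428:494],None,fx=k,fy=k,interpolation=cv2.INTER_CUBIC)
cv2.imwrite("pics/s2.png",c[:,:,::-1])
to([.5343,.0864,.199],184.3)
```

```text
[0.53401811 0.08556616 0.19361358] [-1.79996814e+02  2.45857654e-02 -1.75809035e+02] [-1.35716759 -0.16817753 -1.31480884] 0.018915380958177047
tip [454.07821222 182.834244  ] slot ctr [452.71063511 187.9251099 ]
shift [-0.3  0.8 -5.4] turn [-0.    0.02 -0.11]
```

View pics/s2.png

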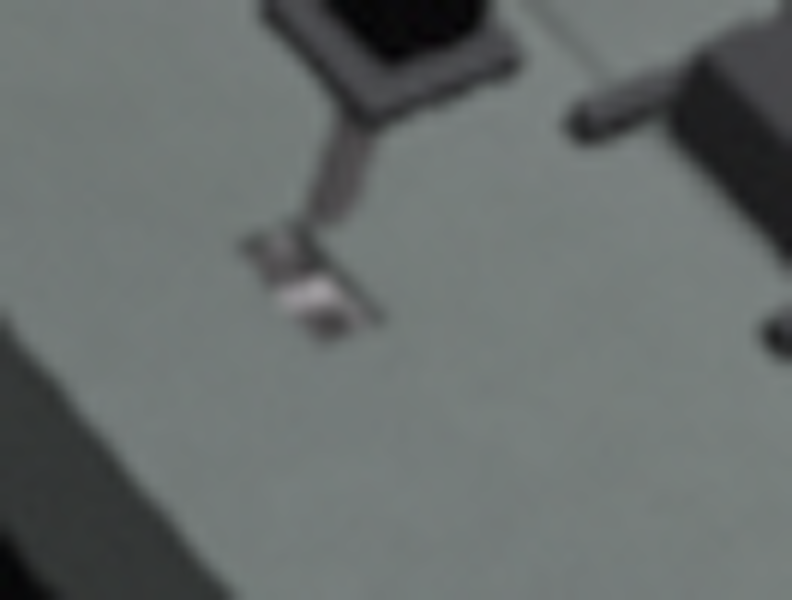

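Run:
```python
from h import *
f=lambda x,y,z:pix2z("scene",428+(x+.5)/12-.5,165+(y+.5)/12-.5,z)
c=[f(*q,.09) for q in [(245,245),(300,222),(385,320),(335,340)]]
for q in c: print(q.round(4))
print(np.mean(c,0)); print("tip",f(320,220,.1048))
print("tooth",f(312,297,.082))
# top cam view of tip? 
p,d=camera("top"); np.savez("t2.npz",p=p,d=d)
cv2.imwrite("pics/t2.png",cv2.resize(p[240:300,150:230],None,fx=10,fy=10,interpolation=cv2.INTER_CUBIC)[:,:,::-1])
```

```text
[0.524  0.0817 0.09  ]
[0.5229 0.0929 0.09  ]
[0.5468 0.0945 0.09  ]
[0.5475 0.0846 0.09  ]
[0.53531188 0.08844958 0.09      ]
tip [0.53419562 0.08575571 0.1048    ]
tooth [0.53257628 0.09157297 0.082     ]
```

Request:
{"name": "play_rows", "arguments": {
  "increments": [
    [[-1.2, 2.1, 4], [0, 0, 0], 1],
    [[-1.2, 2.1, 8], [0, 0, 0], 1],
    [[-1.2, 2.1, 11], [0, 0, 0], 1],
    [[-1.2, 2.1, 13], [0, 0, 0], 1],
    [[-1.2, 2.1, 15], [0, 0, 0], 1],
    [[-1.2, 2.1, 15], [0, 0, 0], 1]
  ]
}}

```text
time: 6.25
ee_pos: [0.5348, 0.0884, 0.178]
tcp_rot: [-180.0, -0.0, -175.7]
wrist_force: [0.7, -2.5, -3.2]
opening: 0.019
grasp_force: 117.1
```

Request:
{"name": "play_rows", "arguments": {
  "increments": [
    [[0, 0, 1], [0, 0, 0], 1],
    [[0, 0, 2], [0, 0, 0], 1],
    [[0, 0, 2], [0, 0, 0], 1]
  ]
}}

```text
time: 6.55
ee_pos: [0.535, 0.0883, 0.1763]
tcp_rot: [-180.0, 0.0, -175.7]
wrist_force: [1.0, -2.7, -0.6]
opening: 0.0186
grasp_force: 117.3
```

Request:
{"name": "play_rows", "arguments": {
  "increments": [
    [[0, -0.5, 1], [0, 0, 0], 1],
    [[0, -0.5, 2], [0, 0, 0], 1],
    [[0, -0.5, 3], [0, 0, 0], 1],
    [[0, -0.5, 3], [0, 0, 0], 1]
  ]
}}

```text
time: 6.95
ee_pos: [0.5348, 0.0881, 0.1731]
tcp_rot: [180.0, -0.0, -175.7]
wrist_force: [0.2, -0.9, -2.2]
opening: 0.0186
grasp_force: 117.2
```

Request:
{"name": "play_rows", "arguments": {
  "increments": [
    [[2, 0, 0], [0, 0, 0], 1],
    [[4, 0, 0], [0, 0, 0], 1],
    [[6, 0, 0], [0, 0, 0], 1],
    [[7, 0, 0], [0, 0, 0], 1],
    [[7, 0, 0], [0, 0, 0], 1]
  ]
}}

```text
time: 7.45
ee_pos: [0.5277, 0.0876, 0.1734]
tcp_rot: [-180.0, 0.0, -175.7]
wrist_force: [0.4, -0.5, -2.2]
opening: 0.0186
grasp_force: 117.2
```

Request:
{"name": "play_rows", "arguments": {
  "increments": [
    [[1, 0, 0], [0, 0, 0], 1],
    [[1.5, 0, 0], [0, 0, 0], 1],
    [[1.5, 0, 0], [0, 0, 0], 1]
  ]
}}

```text
time: 7.75
ee_pos: [0.5264, 0.0875, 0.1733]
tcp_rot: [180.0, 0.0, -175.7]
wrist_force: [0.4, -1.3, -1.4]
opening: 0.0189
grasp_force: 117.2
```

Request:
{"name": "play_rows", "arguments": {
  "increments": [
    [[0.5, 0, 0], [0, 0, 0], 1],
    [[0.5, 0, 0], [0, 0, 0], 1]
  ]
}}

```text
time: 7.95
ee_pos: [0.5259, 0.0874, 0.1733]
tcp_rot: [-180.0, -0.0, -175.7]
wrist_force: [0.9, -0.8, -2.2]
opening: 0.0185
grasp_force: 117.2
```

Request:
{"name": "play_rows", "arguments": {
  "increments": [
    [[0.5, 0, 0], [0, 0, 0], 1],
    [[0.5, 0, 0], [0, 0, 0], 1]
  ]
}}

```text
time: 8.15
ee_pos: [0.5254, 0.0874, 0.1733]
tcp_rot: [-180.0, -0.0, -175.7]
wrist_force: [1.2, -1.6, -1.8]
opening: 0.0189
grasp_force: 117.2
```

Request:
{"name": "play_rows", "arguments": {
  "increments": [
    [[0.5, 0, 0], [0, 0, 0], 1],
    [[0.5, 0, 0], [0, 0, 0], 1]
  ]
}}

```text
time: 8.35
ee_pos: [0.5249, 0.0873, 0.1733]
tcp_rot: [-180.0, -0.0, -175.7]
wrist_force: [0.9, -1.0, -0.7]
opening: 0.0188
grasp_force: 117.2
```

Request:
{"name": "play_rows", "arguments": {
  "increments": [
    [[0.4, 0, 0], [0, 0, 0], 1],
    [[0.4, 0, 0], [0, 0, 0], 1]
  ]
}}

```text
time: 8.55
ee_pos: [0.5245, 0.0873, 0.1733]
tcp_rot: [-180.0, 0.0, -175.7]
wrist_force: [1.4, -1.7, -2.0]
opening: 0.0188
grasp_force: 117.2
```

Request:
{"name": "play_rows", "arguments": {
  "increments": [
    [[0.4, 0, 0], [0, 0, 0], 1],
    [[0.4, 0, 0], [0, 0, 0], 1]
  ]
}}

```text
time: 8.75
ee_pos: [0.5242, 0.0873, 0.1733]
tcp_rot: [-180.0, 0.0, -175.7]
wrist_force: [1.7, -1.4, -1.7]
opening: 0.0186
grasp_force: 117.2
```

Run:
```python
from h import *
o=telemetry.get_obs(); print(o["wrist_force"],o["torque"],o["ee_pos"])
p,d=camera("scene")
c=cv2.resize(p[165:215,428:494],None,fx=12,fy=12,interpolation=cv2.INTER_CUBIC)
cv2.imwrite("pics/s3.png",c[:,:,::-1])
```

```text
[ 1.70416839 -1.4130542  -1.71109336] [-0.42132105 -0.52508061 -0.03110645] [0.52424865 0.08727819 0.17329705]
```

View pics/s3.png

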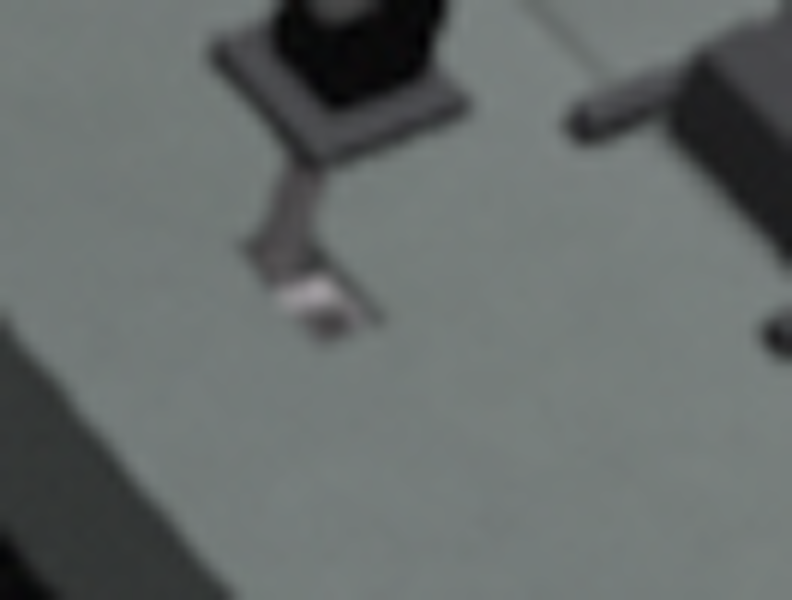

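Request:
{"name": "play_rows", "arguments": {
  "increments": [
    [[0, -1, 0], [0, 0, 0], 1],
    [[0, -1, 0], [0, 0, 0], 1]
  ]
}}

```text
time: 9.0
ee_pos: [0.5243, 0.0866, 0.1733]
tcp_rot: [180.0, 0.0, -175.7]
wrist_force: [1.6, 1.2, -1.9]
opening: 0.0185
grasp_force: 117.2
```

```bash
cat > st.py <<'E'
from h import *
o=telemetry.get_obs(); t=o["torque"]; y=np.radians(4.3)
Fx,Fy=-t[1]/.24,t[0]/.24
e=np.array([np.cos(y),np.sin(y)]); n=np.array([-e[1],e[0]]); d=o["ee_pos"][:2]-[.5350,.0878]
print("pos slot mm",(d@e*1e3).round(2),(d@n*1e3).round(2),"tip below cover",((.09-o["ee_pos"][2]+.0888)*1e3).round(2),"| F from torque",np.round([e@[Fx,Fy],n@[Fx,Fy]],2),"wf",o["wrist_force"].round(2),"T",t.round(3),"t",o["time"], "rot",o["tcp_rot"].round(2))
E
python3 st.py
```

```text
pos slot mm -10.79 -0.44 tip below cover 5.46 | F from torque [2.38 0.99] wf [ 1.61  1.16 -1.92] T [ 0.28  -0.551  0.006] t 9.0 rot [ 1.7995e+02  1.0000e-02 -1.7572e+02]
```

Request:
{"name": "play_rows", "arguments": {
  "increments": [
    [[-1, 0, 0], [0, 0, 0], 1],
    [[-1, 0, 0], [0, 0, 0], 1]
  ]
}}

```text
time: 9.2
ee_pos: [0.525, 0.0863, 0.1732]
tcp_rot: [-180.0, -0.0, -175.7]
wrist_force: [-0.1, 0.8, -0.7]
opening: 0.0188
grasp_force: 117.1
```

```bash
python3 st.py
```

```text
pos slot mm -10.09 -0.7 tip below cover 5.63 | F from torque [ 0.04 -0.2 ] wf [-0.05  0.77 -0.7 ] T [-0.047 -0.012  0.011] t 9.2 rot [-1.8000e+02 -4.0000e-02 -1.7573e+02]
```

Request:
{"name": "play_rows", "arguments": {
  "increments": [
    [[-0.5, -0.3, 1], [0, 0, 0], 1],
    [[-0.5, -0.3, 2], [0, 0, 0], 1],
    [[-0.5, -0.3, 3], [0, 0, 0], 1],
    [[-0.5, -0.3, 4], [0, 0, 0], 1],
    [[-0.5, -0.3, 4.5], [0, 0, 0], 1],
    [[-0.5, -0.3, 4.5], [0, 0, 0], 1]
  ]
}}

```text
time: 9.8
ee_pos: [0.5257, 0.0861, 0.1687]
tcp_rot: [-180.0, -0.0, -175.7]
wrist_force: [-0.1, -0.1, -1.7]
opening: 0.0188
grasp_force: 117.1
```

```bash
python3 st.py
```

```text
pos slot mm -9.43 -0.98 tip below cover 10.13 | F from torque [0.07 0.2 ] wf [-0.12 -0.07 -1.66] T [ 0.05  -0.014 -0.034] t 9.8 rot [-1.8000e+02 -1.0000e-02 -1.7573e+02]
```

Request:
{"name": "play_rows", "arguments": {
  "increments": [
    [[0, 0, 1.5], [0, 0, 0], 1],
    [[0, 0, 3], [0, 0, 0], 1],
    [[0, 0, 4.5], [0, 0, 0], 1],
    [[0, 0, 6], [0, 0, 0], 1],
    [[0, 0, 6.5], [0, 0, 0], 1],
    [[-1, 0, 6.5], [0, 0, 0], 1],
    [[-2, 0, 6.5], [0, 0, 0], 1],
    [[-2, 0, 6.5], [0, 0, 0], 1]
  ]
}}

```text
time: 10.6
ee_pos: [0.5276, 0.0862, 0.1622]
tcp_rot: [-180.0, -0.0, -175.7]
wrist_force: [-2.2, 0.2, 0.0]
opening: 0.0186
grasp_force: 117.1
```

```bash
python3 st.py
```

```text
pos slot mm -7.55 -1.01 tip below cover 16.56 | F from torque [-1.54 -0.12] wf [-2.23  0.25  0.02] T [-0.057  0.366  0.039] t 10.6 rot [-1.8000e+02 -4.0000e-02 -1.7573e+02]
```

Request:
{"name": "play_rows", "arguments": {
  "increments": [
    [[-1, 0, 0], [0, 0, 0], 1],
    [[-2, 0, 0], [0, 0, 0], 1],
    [[-3, 0, 0], [0, 0, 0], 1],
    [[-4, 0, 0], [0, 0, 0], 1],
    [[-5, 0, 0], [0, 0, 0], 1],
    [[-6, 0, 0], [0, 0, 0], 1]
  ]
}}

```text
time: 11.2
ee_pos: [0.5335, 0.0864, 0.1622]
tcp_rot: [-180.0, -0.0, -175.7]
wrist_force: [-4.1, -2.0, 0.0]
opening: 0.0186
grasp_force: 117.5
```

```bash
python3 st.py
```

```text
pos slot mm -1.64 -1.24 tip below cover 16.63 | F from torque [-5.57 -2.29] wf [-4.11 -1.98  0.04] T [-0.649  1.292 -0.007] t 11.2 rot [-1.7997e+02 -5.0000e-02 -1.7574e+02]
```

Request:
{"name": "play_rows", "arguments": {
  "increments": [
    [[-1, 0, 0], [0, 0, 0], 1],
    [[-2, 0, 0], [0, 0, 0], 1],
    [[-3, 0, 0], [0, 0, 0], 1],
    [[-4, 0, 0], [0, 0, 0], 1],
    [[-5, 0, 0], [0, 0, 0], 1],
    [[-6, 0, 0], [0, 0, 0], 1],
    [[-7, 0, 0], [0, 0, 0], 1],
    [[-8, 0, 0], [0, 0, 0], 1],
    [[-9, 0, 0], [0, 0, 0], 1]
  ]
}}

```text
time: 12.1
ee_pos: [0.5423, 0.0876, 0.162]
tcp_rot: [180.0, -0.1, -175.7]
wrist_force: [-5.3, 0.2, -1.7]
opening: 0.0184
grasp_force: 117.3
```

```bash
python3 st.py
```

```text
pos slot mm 7.22 -0.76 tip below cover 16.77 | F from torque [-6.36  0.88] wf [-5.34  0.18 -1.72] T [ 0.096  1.537 -0.013] t 12.1 rot [ 1.7997e+02 -7.0000e-02 -1.7572e+02]
```

Request:
{"name": "play_rows", "arguments": {
  "increments": [
    [[-1, 0, 0], [0, 0, 0], 1],
    [[-2, 0, 0], [0, 0, 0], 1],
    [[-3, 0, 0], [0, 0, 0], 1]
  ]
}}

```text
time: 12.4
ee_pos: [0.5452, 0.0877, 0.1619]
tcp_rot: [180.0, -0.1, -175.7]
wrist_force: [-7.6, -0.6, -1.4]
opening: 0.0189
grasp_force: 117.3
```

```bash
python3 st.py
```

```text
pos slot mm 10.16 -0.87 tip below cover 16.92 | F from torque [-8.05 -0.07] wf [-7.58 -0.56 -1.4 ] T [-0.162  1.924  0.023] t 12.4 rot [ 1.7998e+02 -9.0000e-02 -1.7572e+02]
```

Request:
{"name": "play_rows", "arguments": {
  "increments": [
    [[1, 0, 0], [0, 0, 0], 1],
    [[2.5, 0, 0], [0, 0, 0], 1],
    [[2.5, 0, -4], [0, 0, 0], 1],
    [[2.5, 0, -8], [0, 0, 0], 1],
    [[2.5, 0, -11.5], [0, 0, 0], 1],
    [[5, 0, -11.5], [0, 0, 0], 1],
    [[8, 0, -11.5], [0, 0, 0], 1],
    [[11, 0, -11.5], [0, 0, 0], 1],
    [[14, 0, -11.5], [0, 0, 0], 1],
    [[16.5, 0, -11.5], [0, 0, 0], 1],
    [[18.5, 0, -11.5], [0, 0, 0], 1],
    [[19.5, 0, -11.5], [0, 0, 0], 1],
    [[19.5, 0, -11.5], [0, 0, 0], 1]
  ]
}}

```text
time: 13.7
ee_pos: [0.5261, 0.0862, 0.1739]
tcp_rot: [180.0, 0.0, -175.7]
wrist_force: [-0.2, -0.3, -1.3]
opening: 0.0185
grasp_force: 117.2
```

```bash
python3 st.py
python3 - <<'E'
from h import *
p,d=camera("scene")
c=cv2.resize(p[165:215,428:494],None,fx=12,fy=12,interpolation=cv2.INTER_CUBIC)
cv2.imwrite("pics/s4.png",c[:,:,::-1])
E
```

```text
pos slot mm -8.97 -0.98 tip below cover 4.95 | F from torque [ 0.08 -0.06] wf [-0.19 -0.25 -1.25] T [-0.013 -0.021  0.019] t 13.7 rot [ 1.8000e+02  1.0000e-02 -1.7573e+02]
```

View pics/s4.png

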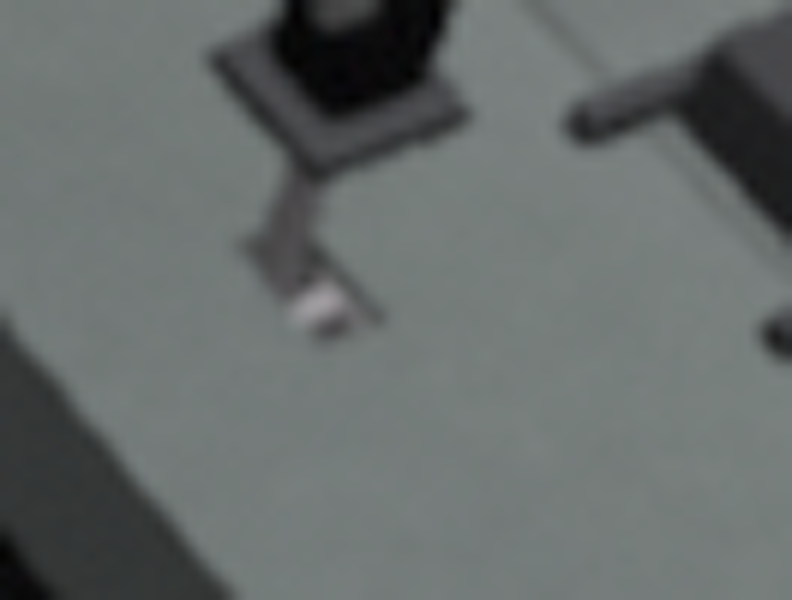

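Request:
{"name": "play_rows", "arguments": {
  "increments": [
    [[0, 0, 1.5], [0, 0, 0], 1],
    [[0, 0, 3], [0, 0, 0], 1],
    [[0, 0, 4.5], [0, 0, 0], 1],
    [[0, 0, 5], [0, 0, 0], 1]
  ]
}}

```text
time: 14.15
ee_pos: [0.5262, 0.0861, 0.1685]
tcp_rot: [-180.0, -0.0, -175.7]
wrist_force: [-0.2, -0.0, -2.0]
opening: 0.0186
grasp_force: 117.2
```

```bash
python3 st.py
```

```text
pos slot mm -8.93 -0.98 tip below cover 10.35 | F from torque [-0.08 -0.18] wf [-0.24 -0.02 -1.96] T [-0.045  0.015 -0.009] t 14.15 rot [-1.8000e+02 -2.0000e-02 -1.7573e+02]
```

Request:
{"name": "play_rows", "arguments": {
  "increments": [
    [[0, 0, 2], [0, 0, 0], 1],
    [[0, 0, 4], [0, 0, 0], 1],
    [[0, 0, 6], [0, 0, 0], 1],
    [[0, 0, 6.5], [0, 0, 0], 1],
    [[-2, 0, 6.5], [0, 0, 0], 1],
    [[-3, 0, 6.5], [0, 0, 0], 1],
    [[-4, 0, 6.5], [0, 0, 0], 1],
    [[-5, 0, 6.5], [0, 0, 0], 1],
    [[-6, 0, 6.5], [0, 0, 0], 1],
    [[-7, 0, 6.5], [0, 0, 0], 1]
  ]
}}

```text
time: 15.15
ee_pos: [0.5327, 0.0866, 0.1622]
tcp_rot: [-180.0, -0.1, -175.7]
wrist_force: [-4.9, -0.8, 1.0]
opening: 0.0191
grasp_force: 117.3
```

```bash
python3 st.py
```

```text
pos slot mm -2.41 -1.05 tip below cover 16.57 | F from torque [-6.03 -0.54] wf [-4.91 -0.75  1.01] T [-0.238  1.434  0.026] t 15.15 rot [-1.7999e+02 -8.0000e-02 -1.7573e+02]
```

Pushing the tooth well. I'll continue this stroke in parts.

Request:
{"name": "play_rows", "arguments": {
  "increments": [
    [[-1, 0, 0], [0, 0, 0], 1],
    [[-2, 0, 0], [0, 0, 0], 1],
    [[-3, 0, 0], [0, 0, 0], 1],
    [[-4, 0, 0], [0, 0, 0], 1],
    [[-5, 0, 0], [0, 0, 0], 1],
    [[-6, 0, 0], [0, 0, 0], 1]
  ]
}}

```text
time: 15.75
ee_pos: [0.5386, 0.0872, 0.1621]
tcp_rot: [180.0, -0.1, -175.7]
wrist_force: [-5.2, -0.2, 0.1]
opening: 0.0188
grasp_force: 117.5
```

Request:
{"name": "play_rows", "arguments": {
  "increments": [
    [[-1, 0, 0], [0, 0, 0], 1],
    [[-2, 0, 0], [0, 0, 0], 1],
    [[-3, 0, 0], [0, 0, 0], 1],
    [[-4, 0, 0], [0, 0, 0], 1]
  ]
}}

```text
time: 16.15
ee_pos: [0.5424, 0.0874, 0.1618]
tcp_rot: [180.0, -0.1, -175.7]
wrist_force: [-5.4, 0.2, -1.3]
opening: 0.0187
grasp_force: 117.3
```

```bash
python3 st.py
```

```text
pos slot mm 7.39 -0.91 tip below cover 16.97 | F from torque [-6.01  0.27] wf [-5.38  0.24 -1.28] T [-0.044  1.442  0.028] t 16.15 rot [ 1.7999e+02 -1.2000e-01 -1.7572e+02]
```

Request:
{"name": "play_rows", "arguments": {
  "increments": [
    [[-1, 0, 0], [0, 0, 0], 1],
    [[-2, 0, 0], [0, 0, 0], 1],
    [[-2.7, 0, 0], [0, 0, 0], 1]
  ]
}}

```text
time: 16.45
ee_pos: [0.5451, 0.0876, 0.1617]
tcp_rot: [-180.0, -0.1, -175.7]
wrist_force: [-5.6, 0.0, -1.8]
opening: 0.0185
grasp_force: 117.3
```

```bash
python3 st.py
```

```text
pos slot mm 10.09 -1.0 tip below cover 17.08 | F from torque [-6.69 -0.17] wf [-5.65  0.02 -1.85] T [-0.161  1.598  0.046] t 16.45 rot [-1.8000e+02 -1.3000e-01 -1.7572e+02]
```

Request:
{"name": "play_rows", "arguments": {
  "increments": [
    [[1, 0, 0], [0, 0, 0], 1],
    [[2.5, 0, 0], [0, 0, 0], 1],
    [[2.5, 0, -4], [0, 0, 0], 1],
    [[2.5, 0, -8], [0, 0, 0], 1],
    [[2.5, 0, -11.5], [0, 0, 0], 1],
    [[5, 0, -11.5], [0, 0, 0], 1],
    [[8, 0, -11.5], [0, 0, 0], 1],
    [[11, 0, -11.5], [0, 0, 0], 1],
    [[14, 0, -11.5], [0, 0, 0], 1],
    [[16.5, 0, -11.5], [0, 0, 0], 1],
    [[18.5, 0, -11.5], [0, 0, 0], 1],
    [[19.3, 0, -11.5], [0, 0, 0], 1],
    [[19.3, 0, -11.5], [0, 0, 0], 1]
  ]
}}

```text
time: 17.75
ee_pos: [0.5265, 0.0862, 0.1738]
tcp_rot: [-180.0, 0.0, -175.7]
wrist_force: [-1.0, -0.2, -1.5]
opening: 0.0185
grasp_force: 117.3
```

```bash
python3 st.py
python3 - <<'E'
from h import *
p,d=camera("scene")
c=cv2.resize(p[150:210,440:520],None,fx=10,fy=10,interpolation=cv2.INTER_CUBIC)
cv2.imwrite("pics/s5.png",c[:,:,::-1])
E
```

```text
pos slot mm -8.57 -0.99 tip below cover 4.98 | F from torque [ 0.09 -0.12] wf [-1.   -0.2  -1.54] T [-0.028 -0.023  0.032] t 17.75 rot [-1.8000e+02  1.0000e-02 -1.7573e+02]
```

View pics/s5.png

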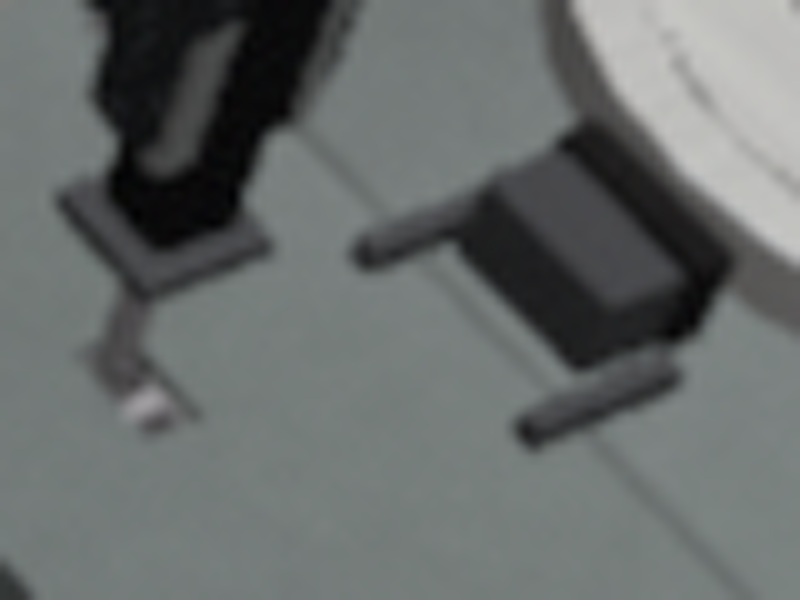

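The block is now close to the rim, though a small gap may remain. I'll make another stroke and watch for the hard stop.

Request:
{"name": "play_rows", "arguments": {
  "increments": [
    [[0.4, 0, 1.5], [0, 0, 0], 1],
    [[0.4, 0, 3], [0, 0, 0], 1],
    [[0.4, 0, 4.5], [0, 0, 0], 1],
    [[0.4, 0, 5], [0, 0, 0], 1]
  ]
}}

```text
time: 18.2
ee_pos: [0.5261, 0.0861, 0.1685]
tcp_rot: [-180.0, -0.0, -175.7]
wrist_force: [0.7, -0.5, -1.8]
opening: 0.019
grasp_force: 117.3
```

```bash
python3 st.py
```

```text
pos slot mm -8.95 -1.01 tip below cover 10.34 | F from torque [ 0.07 -0.03] wf [ 0.69 -0.45 -1.82] T [-0.006 -0.017  0.004] t 18.2 rot [-1.8000e+02 -2.0000e-02 -1.7573e+02]
```

Request:
{"name": "play_rows", "arguments": {
  "increments": [
    [[0, 0, 2], [0, 0, 0], 1],
    [[0, 0, 4], [0, 0, 0], 1],
    [[0, 0, 6], [0, 0, 0], 1],
    [[0, 0, 6.5], [0, 0, 0], 1],
    [[-2, 0, 6.5], [0, 0, 0], 1],
    [[-3, 0, 6.5], [0, 0, 0], 1],
    [[-4, 0, 6.5], [0, 0, 0], 1],
    [[-5, 0, 6.5], [0, 0, 0], 1]
  ]
}}

```text
time: 19.0
ee_pos: [0.5308, 0.0865, 0.1623]
tcp_rot: [180.0, -0.1, -175.7]
wrist_force: [-5.2, -0.6, 1.0]
opening: 0.0184
grasp_force: 117.3
```

```bash
python3 st.py
```

```text
pos slot mm -4.27 -1.0 tip below cover 16.53 | F from torque [-5.25  0.42] wf [-5.23 -0.61  1.  ] T [ 0.005  1.264 -0.036] t 19.0 rot [ 1.8000e+02 -6.0000e-02 -1.7573e+02]
```

Request:
{"name": "play_rows", "arguments": {
  "increments": [
    [[-1, 0, 0], [0, 0, 0], 1],
    [[-2, 0, 0], [0, 0, 0], 1]
  ]
}}

```text
time: 19.2
ee_pos: [0.5327, 0.0866, 0.1622]
tcp_rot: [-180.0, -0.1, -175.7]
wrist_force: [-5.0, -1.3, 0.6]
opening: 0.0186
grasp_force: 117.3
```

Request:
{"name": "play_rows", "arguments": {
  "increments": [
    [[-1, 0, 0], [0, 0, 0], 1],
    [[-2, 0, 0], [0, 0, 0], 1]
  ]
}}

```text
time: 19.4
ee_pos: [0.5347, 0.0868, 0.1622]
tcp_rot: [-180.0, -0.1, -175.7]
wrist_force: [-5.1, -0.5, 1.6]
opening: 0.0187
grasp_force: 117.3
```

Request:
{"name": "play_rows", "arguments": {
  "increments": [
    [[-1, 0, 0], [0, 0, 0], 1],
    [[-2, 0, 0], [0, 0, 0], 1]
  ]
}}

```text
time: 19.6
ee_pos: [0.5367, 0.087, 0.1622]
tcp_rot: [180.0, -0.1, -175.7]
wrist_force: [-4.7, -0.7, 2.0]
opening: 0.0187
grasp_force: 117.4
```

```bash
python3 st.py
```

```text
pos slot mm 1.6 -0.94 tip below cover 16.61 | F from torque [-6.04  0.58] wf [-4.71 -0.7   2.  ] T [ 0.029  1.456 -0.028] t 19.6 rot [ 1.7999e+02 -7.0000e-02 -1.7573e+02]
```

Request:
{"name": "play_rows", "arguments": {
  "increments": [
    [[-1, 0, 0], [0, 0, 0], 1],
    [[-2, 0, 0], [0, 0, 0], 1]
  ]
}}

```text
time: 19.8
ee_pos: [0.5386, 0.0872, 0.1621]
tcp_rot: [180.0, -0.1, -175.7]
wrist_force: [-5.2, 0.4, 0.5]
opening: 0.0185
grasp_force: 117.5
```

Request:
{"name": "play_rows", "arguments": {
  "increments": [
    [[-1, 0, 0], [0, 0, 0], 1],
    [[-2, 0, 0], [0, 0, 0], 1]
  ]
}}

```text
time: 20.0
ee_pos: [0.5405, 0.0873, 0.1619]
tcp_rot: [180.0, -0.1, -175.7]
wrist_force: [-4.9, 0.3, -0.7]
opening: 0.0183
grasp_force: 117.4
```

Request:
{"name": "play_rows", "arguments": {
  "increments": [
    [[-1, 0, 0], [0, 0, 0], 1],
    [[-2, 0, 0], [0, 0, 0], 1]
  ]
}}

```text
time: 20.2
ee_pos: [0.5425, 0.0875, 0.1618]
tcp_rot: [180.0, -0.1, -175.7]
wrist_force: [-6.0, 0.6, -1.3]
opening: 0.0185
grasp_force: 117.4
```

```bash
python3 st.py
```

```text
pos slot mm 7.41 -0.9 tip below cover 16.99 | F from torque [-6.2   0.26] wf [-6.03  0.61 -1.32] T [-0.05   1.488  0.077] t 20.2 rot [ 1.7999e+02 -1.2000e-01 -1.7572e+02]
```

Request:
{"name": "play_rows", "arguments": {
  "increments": [
    [[-1, 0, 0], [0, 0, 0], 1],
    [[-2, 0, 0], [0, 0, 0], 1],
    [[-2.7, 0, 0], [0, 0, 0], 1]
  ]
}}

```text
time: 20.5
ee_pos: [0.5452, 0.0876, 0.1618]
tcp_rot: [-180.0, -0.1, -175.7]
wrist_force: [-6.3, -1.4, -1.0]
opening: 0.019
grasp_force: 117.4
```

```bash
python3 st.py
```

```text
pos slot mm 10.13 -1.01 tip below cover 17.04 | F from torque [-6.79  0.06] wf [-6.26 -1.42 -1.04] T [-0.107  1.626  0.053] t 20.5 rot [-1.7999e+02 -1.2000e-01 -1.7572e+02]
```

Request:
{"name": "play_rows", "arguments": {
  "increments": [
    [[1, 0, 0], [0, 0, 0], 1],
    [[2.5, 0, 0], [0, 0, 0], 1],
    [[2.5, 0, -4], [0, 0, 0], 1],
    [[2.5, 0, -8], [0, 0, 0], 1],
    [[2.5, 0, -11.5], [0, 0, 0], 1],
    [[5, 0, -11.5], [0, 0, 0], 1],
    [[8, 0, -11.5], [0, 0, 0], 1],
    [[11, 0, -11.5], [0, 0, 0], 1],
    [[14, 0, -11.5], [0, 0, 0], 1],
    [[16.5, 0, -11.5], [0, 0, 0], 1],
    [[18.5, 0, -11.5], [0, 0, 0], 1],
    [[19.5, 0, -11.5], [0, 0, 0], 1],
    [[19.5, 0, -11.5], [0, 0, 0], 1]
  ]
}}

```text
time: 21.8
ee_pos: [0.5263, 0.0862, 0.1738]
tcp_rot: [180.0, 0.0, -175.7]
wrist_force: [0.4, -0.0, -1.3]
opening: 0.0188
grasp_force: 117.3
```

Request:
{"name": "play_rows", "arguments": {
  "increments": [
    [[0, 0, 1.5], [0, 0, 0], 1],
    [[0, 0, 3], [0, 0, 0], 1],
    [[0, 0, 4.5], [0, 0, 0], 1],
    [[0, 0, 5], [0, 0, 0], 1]
  ]
}}

```text
time: 22.2
ee_pos: [0.5263, 0.0861, 0.1684]
tcp_rot: [-180.0, -0.0, -175.7]
wrist_force: [-0.7, 0.2, -0.9]
opening: 0.019
grasp_force: 117.3
```

```bash
python3 st.py
```

```text
pos slot mm -8.76 -1.02 tip below cover 10.38 | F from torque [ 0.18 -0.32] wf [-0.73  0.25 -0.89] T [-0.074 -0.049  0.021] t 22.2 rot [-1.8000e+02 -3.0000e-02 -1.7573e+02]
```

Request:
{"name": "play_rows", "arguments": {
  "increments": [
    [[0, 0, 2], [0, 0, 0], 1],
    [[0, 0, 4], [0, 0, 0], 1],
    [[0, 0, 6], [0, 0, 0], 1],
    [[0, 0, 6.5], [0, 0, 0], 1],
    [[-1, 0, 6.5], [0, 0, 0], 1],
    [[-2, 0, 6.5], [0, 0, 0], 1],
    [[-3, 0, 6.5], [0, 0, 0], 1]
  ]
}}

```text
time: 22.9
ee_pos: [0.5296, 0.0864, 0.1624]
tcp_rot: [180.0, 0.0, -175.7]
wrist_force: [0.3, 0.3, -0.9]
opening: 0.0184
grasp_force: 117.3
```

Request:
{"name": "play_rows", "arguments": {
  "increments": [
    [[-1, 0, 0], [0, 0, 0], 1],
    [[-1.5, 0, 0], [0, 0, 0], 1]
  ]
}}

```text
time: 23.1
ee_pos: [0.5306, 0.0865, 0.1623]
tcp_rot: [-180.0, -0.1, -175.7]
wrist_force: [-3.1, 0.2, -0.8]
opening: 0.0183
grasp_force: 117.3
```

```bash
python3 st.py
```

```text
pos slot mm -4.51 -0.99 tip below cover 16.55 | F from torque [-3.77  0.36] wf [-3.1   0.19 -0.8 ] T [ 0.019  0.91  -0.027] t 23.1 rot [-1.8000e+02 -5.0000e-02 -1.7573e+02]
```

Request:
{"name": "play_rows", "arguments": {
  "increments": [
    [[-0.8, 0, 0], [0, 0, 0], 1],
    [[-1.5, 0, 0], [0, 0, 0], 1]
  ]
}}

```text
time: 23.3
ee_pos: [0.5319, 0.0865, 0.1622]
tcp_rot: [-180.0, -0.1, -175.7]
wrist_force: [-5.1, -0.9, 0.8]
opening: 0.0187
grasp_force: 117.3
```

Request:
{"name": "play_rows", "arguments": {
  "increments": [
    [[-0.8, 0, 0], [0, 0, 0], 1],
    [[-1.5, 0, 0], [0, 0, 0], 1]
  ]
}}

```text
time: 23.5
ee_pos: [0.5327, 0.0866, 0.1621]
tcp_rot: [-180.0, -0.2, -175.7]
wrist_force: [-9.2, -1.4, 2.5]
opening: 0.0186
grasp_force: 117.5
```

```bash
python3 st.py
```

```text
pos slot mm -2.35 -1.04 tip below cover 16.74 | F from torque [-11.24  -0.21] wf [-9.16 -1.43  2.53] T [-0.253  2.686  0.037] t 23.5 rot [-1.8000e+02 -1.6000e-01 -1.7573e+02]
```

Force rose from 5 to about 10 N at a point where earlier strokes ran free, so the star wheel is firm. I'll back off and lift out.

Request:
{"name": "play_rows", "arguments": {
  "increments": [
    [[1, 0, 0], [0, 0, 0], 1],
    [[2.2, 0, 0], [0, 0, 0], 1],
    [[3, 0, 0], [0, 0, 0], 1],
    [[3, 0, -4], [0, 0, 0], 1],
    [[3, 0, -10], [0, 0, 0], 1],
    [[3, 0, -16], [0, 0, 0], 1],
    [[3, 0, -22], [0, 0, 0], 1],
    [[3, 0, -40], [0, 0, 0], 1],
    [[3, 0, -60], [0, 0, 0], 1],
    [[3, 0, -70], [0, 0, 0], 1],
    [[3, 0, -70], [0, 0, 0], 1],
    [[3, 0, -70], [0, 0, 0], 1]
  ]
}}

```text
time: 24.7
ee_pos: [0.5309, 0.0865, 0.2318]
tcp_rot: [-180.0, -0.0, -175.7]
wrist_force: [0.2, -0.6, -2.4]
opening: 0.0186
grasp_force: 117.3
```

```bash
python3 st.py
python3 - <<'E'
from h import *
p,d=camera("scene"); o=telemetry.get_obs(); e=o["ee_pos"]; print(e)
q=proj("scene",e-[0,0,.0888]); print("tip",q); u,v=q.astype(int); print(u,v)
p0=np.load("scene0.npz")["p"]
a=cv2.resize(p[v-30:v+20,u-30:u+20],(400,400),interpolation=cv2.INTER_CUBIC)
b=cv2.resize(p[160:210,470:520],(400,400),interpolation=cv2.INTER_CUBIC)
cv2.imwrite("pics/s6.png",np.hstack([a,b])[:,:,::-1])
to([.5455,-.2711,.234],184.3)
E
```

```text
pos slot mm -4.14 -1.0 tip below cover -53.02 | F from torque [-0.12 -0.25] wf [ 0.22 -0.58 -2.41] T [-0.062  0.024 -0.024] t 24.7 rot [-1.8000e+02 -1.0000e-02 -1.7573e+02]
[0.53075495 0.08646933 0.2313437 ]
tip [458.41545292 167.83354867]
458 167
shift [  11.9 -357.7   -2.6] turn [-0.   -0.06 -0.03]
```

View pics/s6.png

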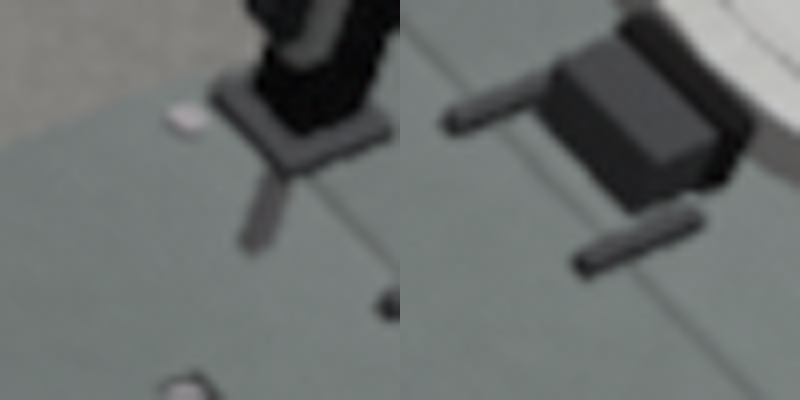

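The block is against the rim in the right crop. The blade tip is at (459.4,167.8), about 1 px from the prediction, so the spoon is still nearly straight. Next I'll go back to the stand.

Request:
{"name": "play_rows", "arguments": {
  "increments": [
    [[1, -30, 0], [0, 0, 0], 1],
    [[3, -70, 0], [0, 0, 0], 1],
    [[4, -110, 0], [0, 0, 0], 1],
    [[5, -150, 0], [0, 0, 0], 1],
    [[7, -190, 0], [0, 0, 0], 1],
    [[8, -230, 0], [0, 0, 0], 1],
    [[9, -270, 0], [0, 0, 0], 1],
    [[10, -310, 0], [0, 0, 0], 1],
    [[11, -340, 0], [0, 0, 0], 1],
    [[12, -353, 0], [0, 0, 0], 1],
    [[12, -357.7, 0], [0, 0, 0], 1],
    [[12, -357.7, 30], [0, 0, 0], 1],
    [[12, -357.7, 55], [0, 0, 0], 1],
    [[12, -357.7, 65], [0, 0, 0], 1],
    [[12, -357.7, 65], [0, 0, 0], 1],
    [[12, -357.7, 65], [0, 0, 0], 1]
  ]
}}

```text
time: 26.35
ee_pos: [0.5459, -0.2706, 0.1685]
tcp_rot: [-180.0, 0.1, -175.7]
wrist_force: [1.1, 0.7, -1.5]
opening: 0.0187
grasp_force: 117.6
```

Run:
```python
from h import *
p,d=camera("scene"); o=telemetry.get_obs(); e=o["ee_pos"]; print(e,o["torque"],o["wrist_force"])
q=proj("scene",e-[0,0,.0888]); print("tip",q,"hole",proj("scene",[.5457,-.2705,.06])); u,v=q.astype(int); print(u,v)
a=cv2.resize(p[v-30:v+20,u-30:u+30],None,fx=12,fy=12,interpolation=cv2.INTER_CUBIC)
cv2.imwrite("pics/s7.png",a[:,:,::-1])
```

```text
[ 0.54610231 -0.27084515  0.16887098] [-0.04091422 -0.02854038  0.0444697 ] [-0.47223002 -0.42163678 -0.99043516]
tip [283.67277333 251.61049968] hole [284.65408745 257.3996554 ]
283 251
```

View pics/s7.png

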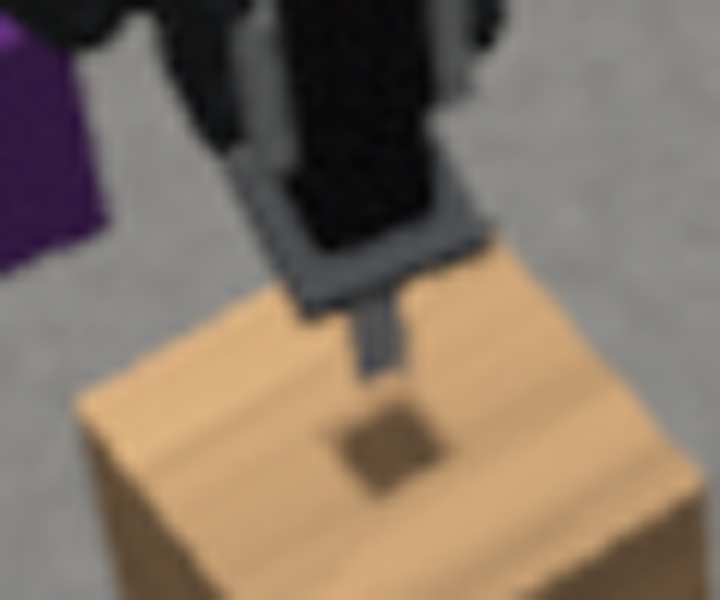

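The tip at (284,251.8) lies directly above the hole, whose centre is at (284.6,257.8); both match the predictions. Lowering.

Request:
{"name": "play_rows", "arguments": {
  "increments": [
    [[0, 0, 10], [0, 0, 0], 1],
    [[0, 0, 18], [0, 0, 0], 1],
    [[0, 0, 25], [0, 0, 0], 1],
    [[0, 0, 32], [0, 0, 0], 1],
    [[0, 0, 40], [0, 0, 0], 1],
    [[0, 0, 48], [0, 0, 0], 1],
    [[0, 0, 54], [0, 0, 0], 1],
    [[0, 0, 57], [0, 0, 0], 1],
    [[0, 0, 58], [0, 0, 0], 1],
    [[0, 0, 58], [0, 0, 0], 1]
  ]
}}

```text
time: 27.4
ee_pos: [0.5456, -0.2711, 0.1094]
tcp_rot: [-180.0, 0.0, -175.7]
wrist_force: [0.1, -0.5, -1.4]
opening: 0.0187
grasp_force: 117.6
```

```bash
python3 st.py
```

```text
pos slot mm -16.33 -358.72 tip below cover 69.4 | F from torque [ 0.22 -0.1 ] wf [ 0.12 -0.47 -1.43] T [-0.019 -0.055  0.011] t 27.4 rot [-1.7999e+02  1.0000e-02 -1.7573e+02]
```

Request:
{"name": "play_rows", "arguments": {
  "increments": [
    [[0, 0, 0.7], [0, 0, 0], 1],
    [[0, 0, 1.5], [0, 0, 0], 1],
    [[0, 0, 1.5], [0, 0, 0], 1]
  ]
}}

```text
time: 27.7
ee_pos: [0.5458, -0.2712, 0.1089]
tcp_rot: [-180.0, 0.1, -175.7]
wrist_force: [-2.7, 1.1, 5.1]
opening: 0.0185
grasp_force: 118.7
```

```bash
python3 st.py
```

```text
pos slot mm -16.12 -358.79 tip below cover 69.9 | F from torque [-1.69  1.13] wf [-2.67  1.09  5.1 ] T [ 0.239  0.425 -0.033] t 27.7 rot [-1.7996e+02  7.0000e-02 -1.7573e+02]
```

Request:
{"name": "play_rows", "arguments": {
  "increments": [
    [[0, 0, -0.5], [0, 0, 0], 0.9],
    [[0, 0, -0.5], [0, 0, 0], 0.7],
    [[0, 0, -0.5], [0, 0, 0], 0.4],
    [[0, 0, -0.5], [0, 0, 0], 0.1],
    [[0, 0, -0.5], [0, 0, 0], 0],
    [[0, 0, -0.5], [0, 0, 0], 0],
    [[0, 0, -0.5], [0, 0, 0], 0],
    [[0, 0, -0.5], [0, 0, 0], 0],
    [[0, 0, -15], [0, 0, 0], 0],
    [[0, 0, -40], [0, 0, 0], 0],
    [[0, 0, -80], [0, 0, 0], 0],
    [[0, 0, -120], [0, 0, 0], 0],
    [[0, 0, -150], [0, 0, 0], 0],
    [[0, 0, -150], [0, 0, 0], 0]
  ],
  "grip_force": 20
}}

```text
time: 29.1
ee_pos: [0.5465, -0.2716, 0.2641]
tcp_rot: [-179.8, 0.4, -175.7]
wrist_force: [-1.4, -0.1, 0.4]
opening: 0.0854
grasp_force: 0.0
```

Run:
```python
from h import *
p,d=camera("scene"); t,_=camera("top")
a=cv2.resize(p[215:295,250:330],(400,400),interpolation=cv2.INTER_CUBIC)
b=cv2.resize(t[230:290,90:150],(400,400),interpolation=cv2.INTER_CUBIC)
cv2.imwrite("pics/s8.png",np.hstack([a,b])[:,:,::-1]); print(telemetry.get_obs()["opening"])
P=cloud("scene",d); m=(abs(P[...,0]-.545)<.03)&(abs(P[...,1]+.271)<.03); print("top z",np.percentile(P[m][:,2],[97,99,100]))
```

```text
0.08529011644597757
top z [0.46955455 0.47708018 0.49084279]
```

View pics/s8.png

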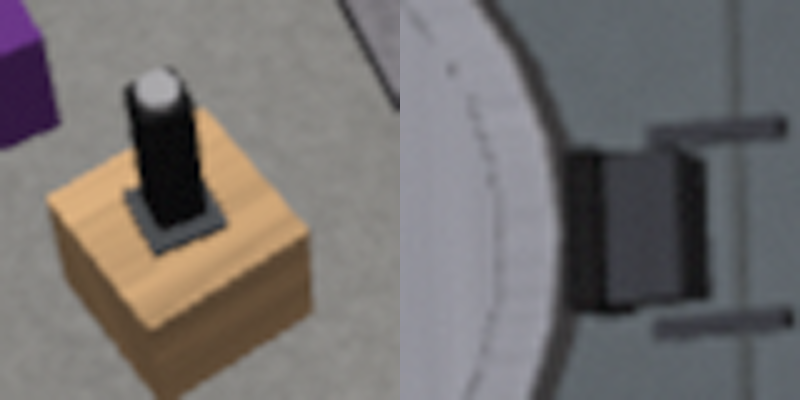

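The spoon stands upright with its guard flat on the stand. The brake block touches the wheel head's rim. Handing in.

```bash
python3 -c "
from workcell import workorder
print(workorder.job_done())"
```

```text
the job is handed in; nothing more can be done
None
```

The job is done and handed in at about 29 s: three full strokes and a short fourth brought the star wheel up firm at about 10 N, the brake block bears on the wheel head's rim, and the spoon stands upright, fully down in its stand.

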